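# Twist-lock T-handle out of its stand

## Task

The orange T-handled spanner is twist-locked in its upright stand: feel for the unlocked angle by turning it by its handle, without wrenching at it, then pull it straight out and stand it in the empty blue tin in the cardboard tray, tip down on the tin's bottom. Lower it in rather than dropping it, keep the tin standing in its place in the tray, and leave the blue T-handle in its own stand and the red tin alone.

Things in the scene. Friction and masses are not known exactly. Their poses are not given: they have to be found in the camera images.
- tee: Loose spanner with orange T-handle, 181 mm long, 180 g. Origin: rounded lower tip of the 9 mm steel shaft; z up the shaft, x along the handle bar. Flange 42 mm across, 5 mm thick, its underside 125 mm above the tip, resting on the stand at first. Cross pin through the shaft 109 mm above the tip: 30 mm long, 6 mm thick, along x; at the start locked under a lip inside the stand.
- tee_grip (a point): Middle of the orange handle bar, on its axis, 173 mm above the spanner's tip: round bar 84 mm long, 16 mm thick, along the spanner's x, on a 14 mm neck that rises from the flange. 38 mm clear between bar axis and flange.
- stand: Fixed stand of the orange spanner: tube 60 mm across, 135 mm tall, on a 100 mm square plate 6 mm thick; origin under its centre. Locked, the spanner turns but rises only 4 mm. It comes free when its pin is within about 0.25 rad of a hidden slot, new each time: 0.8 to 1.6 rad from the starting angle, either sense. The stand's yaw does not give it.
- tin: Loose empty blue tin, open at the top: 60 mm outside diameter, wall 3 mm, 110 mm tall, bottom 5 mm thick, 400 g, standing in the tray. Origin: centre of its underside, z up.
- tin2: Loose red tin of the same size, full of upright rods reaching 133 mm, 600 g, standing in the tray; leave it alone. Origin: centre of its underside.
- tee2: Blue T-handled spanner, same shape and origin as the orange one, locked in the second stand; leave it alone.
- tray: Fixed shallow cardboard tray 240 x 300 x 45 mm, wall and floor 4 mm; origin at the centre of its underside, long side along its y. The two tins and a wrench lie in it.

How it is judged:
By the outcome, as a careful person would: the job done as asked, in the order asked, and still so for the second after the job is handed in, with the robot touching nothing.
It also fails if it takes over 64 s, if anything falls off the work surface, if the arm or the gripper's body presses on something with over 40 N, if the wrist force passes 120 N, or if a joint passes its speed limit or range.

## Robot

A 7-joint arm with a two-finger parallel gripper is mounted at the origin on the work surface. World frame = base frame: x ahead of the robot, y to its left, z up, the work surface at z = 0. Lengths are in m, angles in rad, forces in N, time in s.
With the tool pointing down it reaches from about 0.375 to 0.925 m from the base axis. Payload 3.1 kg.
Tool frame: the origin (TCP) lies between the finger pads; the fingertips stand 17 mm ahead of it and the grasp point (between the pads) lies 2 mm behind it (ctrl.tips_ahead is the distance from the TCP to the fingertips, in m); z points along the fingers, y is the line along which they close (so a half turn about z gives the same grasp; the last joint's range is limited). The gripper opens to 85 mm and grips with 20 to 120 N. Pads are 22 mm wide; open, the fingers measure 114 mm over their backs; the gripper's body (76 mm by 85 mm) begins 54 mm behind the grasp point. The pads swing forward as they close: fully open they stand 13 mm farther back than shut.
Start: joints at [1.086, 0.383, 0.044, 1.598, -0.018, 1.161, -0.05], TCP at [0.245, -0.602, 0.248] pointing down, gripper open.
Joint ranges: [-2.61, 2.61], [-0.41, 2.15], [-1.48, 1.57], [0, 2.5], [-1.57, 4.71], [0.05, 1.97], [-2.85, 2.85]. Speed limits (rad/s): [2.79, 2.79, 3.14, 3.14, 3.14, 3.14, 3.14].

## Interface

Orientations are given as a unit quaternion [x, y, z, w].
In Python, from workcell import ctrl gives the robot as it stands. The module is installed in compiled form; this text tells all that it offers.
- The arm moves only by the tool arm_command, never from a script. Its argument "motion" is a list of rows, each a list of 2 entries, a list of its own where there are three numbers: the shift along the tool's x, y, z in units of 0.1 m (1.0 is 0.1 m), then the turn, a rotation vector about the tool's x, y, z in units of 60 degrees (1.0 is 60 degrees). A call has 1 to 5 rows; each row is the pose to reach, as a shift and turn from the pose commanded when the call began, along the tool's axes at that moment; what a row does not reach only later rows make up. A row lasts 1/8 s, in which the tool goes at most 62.5 mm and 10.7 degrees, less where a joint would pass 70% of its speed; a pose out of reach is approached as far as the arm can. A call with a number of a shift or a turn outside -1 to 1 is refused whole. A call with a gripper value outside its range is refused whole. "gripper" is the opening, from -1 (shut) to 1 (fully open), set as the call begins (left out, the last holds). The fingers move at their own pace and stop on an object; the grip force is fixed at half the most. Time passes only in rows, so rows that repeat a pose let the fingers close. It gives the time, the measured TCP pose, the force, the opening and the grip force at its end, in the units of the state.
- ctrl.observe(): the state, without advancing time (a new reading comes with each control period).
- ctrl.capture(name): name is "scene" or "top" or "wrist"; returns a dict with "frame" (420x560x3 uint8, red, green, blue), "z_map" (420x560 float32, m along the optical axis (not along the pixel's ray), 0 where there is no reading), "fx", "fy", "cx", "cy" (pixels), "pose" (4x4, takes a point from camera to world coordinates). Camera axes: x right, y down, z forward; pixel columns grow to the right and rows downward; lengths in m; the calibration is good to about 2 mm. A picture is of the moment at which its call begins.
- ctrl.job_done(): hands the job in; it is judged then, once.
The state is a dict: "t": time; "joint_pos": joint angles; "joint_velocities": joint speeds; "joint_torque": joint torques, N m; "tcp_pos": TCP position; "eef_rot": TCP orientation; "force": force on the tool from outside, world axes, zero at the start; "moment": the same for the moment, N m; "gripper_width": opening from 0.0 (shut) to 1.0 (fully open); "gripper_force": force on a finger pad.
Only numpy, scipy, OpenCV 4.12 (cv2) and the standard library are available. Lean on these libraries where they do the work, as an engineer would, in place of code of your own. Each camera call takes 0.05 s, during which the arm holds its last target. There are 200 camera calls.

## Working session

There is one attempt and no reset: what is moved stays moved. The work goes in short steps, Python scripts to look and compute and a tool call to move; the robot and the scene stay as the last step left them, time stands still between calls to the robot, and variables do not carry over. Pictures are saved under pics/ and viewed, at most 10 in all, crops included, and the job is handed in when it is done.

Besides the shell and the picture viewer there is one more tool, called after ">>>" as name(argument=value, ...), one argument or row to a line, values as JSON. arm_command: Moves the arm, as the interface text tells. Shifts and turns lie within -1 to 1; 1 stands for 0.1 m of shift or 60 degrees of turn. Its arguments: {"type":"object","properties":{"motion":{"type":"array"},"gripper":{"type":"number"}},"required":["motion"]}

```bash
mkdir -p pics; cat > h.py <<'E'
import numpy as np, cv2
from workcell import ctrl
from scipy.spatial.transform import Rotation as R
def cap(n,save=None):
    c=ctrl.capture(n)
    if save: cv2.imwrite('pics/'+save,c['frame'][:,:,::-1])
    return c
def pts(c):
    z=c['z_map']; v,u=np.mgrid[:z.shape[0],:z.shape[1]]
    p=np.stack([(u-c['cx'])/c['fx']*z,(v-c['cy'])/c['fy']*z,z],-1)
    return p@c['pose'][:3,:3].T+c['pose'][:3,3]
def hsv(c): return cv2.cvtColor(c['frame'],cv2.COLOR_RGB2HSV)
E
python3 - <<'E'
from h import *
a=cap('scene','s.png');b=cap('top','t.png')
cv2.imwrite('pics/st.png',np.hstack([cv2.resize(cv2.imread('pics/'+n),(400,300)) for n in('s.png','t.png')]))
for n,c in(('scene',a),('top',b)):
    P=pts(c);h=hsv(c);print(n,c['pose'].round(3).tolist(),c['fx'])
    for col,lo,hi in(('orange',(5,150,120),(20,255,255)),('blue',(95,120,60),(125,255,255)),('red',(0,150,80),(4,255,255))):
        m=cv2.inRange(h,lo,hi)
        k,l,s,ce=cv2.connectedComponentsWithStats(m)
        for i in range(1,k):
            if s[i,4]>60:
                q=P[(l==i)&(c['z_map']>0)]
                if len(q): print(col,s[i].tolist(),np.median(q,0).round(3),q.min(0).round(3),q.max(0).round(3))
o=ctrl.observe();print(o['tcp_pos'],o['eef_rot'],ctrl.tips_ahead)
E
```

```text
scene [[-0.201, 0.802, -0.562, 1.039], [0.979, 0.158, -0.126, 0.114], [-0.012, -0.576, -0.817, 0.894], [0.0, 0.0, 0.0, 1.0]] 393.2170834321216
orange [81, 116, 17, 20, 128] [ 0.248 -0.676  0.039] [ 0.201 -0.687  0.032] [ 0.289 -0.668  0.046]
orange [106, 121, 17, 21, 131] [ 0.247 -0.596  0.028] [ 0.169 -0.628 -0.002] [ 0.289 -0.586  0.033]
orange [265, 155, 18, 13, 190] [ 0.314 -0.066  0.074] [ 0.287 -0.091  0.07 ] [ 0.339 -0.041  0.078]
orange [317, 185, 7, 30, 159] [0.508 0.086 0.189] [0.467 0.074 0.182] [0.545 0.098 0.192]
orange [507, 265, 16, 21, 136] [0.527 0.563 0.034] [0.495 0.548 0.03 ] [0.551 0.582 0.038]
orange [356, 403, 9, 17, 122] [0.889 0.234 0.025] [0.874 0.226 0.02 ] [0.903 0.242 0.029]
orange [387, 412, 9, 8, 61] [0.884 0.294 0.025] [0.876 0.286 0.021] [0.891 0.302 0.029]
blue [392, 193, 9, 30, 174] [0.499 0.254 0.188] [0.456 0.246 0.182] [0.533 0.261 0.192]
blue [136, 203, 24, 22, 121] [ 0.553 -0.323  0.106] [ 0.539 -0.351  0.045] [ 0.599 -0.295  0.116]
red [419, 165, 57, 39, 1095] [0.272 0.417 0.039] [0.194 0.341 0.033] [0.345 0.495 0.043]
red [297, 276, 12, 12, 1
[... 1271 characters left out ...]
88] [0.452 0.246 0.182] [0.532 0.265 0.194]
red [478, 53, 8, 29, 173] [ 0.921 -0.475  0.025] [ 0.882 -0.485  0.001] [ 0.966 -0.465  0.032]
red [443, 54, 7, 29, 181] [ 0.912 -0.385  0.025] [ 0.878 -0.395  0.   ] [ 0.962 -0.377  0.032]
red [407, 56, 8, 28, 173] [ 0.912 -0.295  0.025] [ 0.875 -0.306  0.018] [ 0.947 -0.287  0.032]
red [253, 137, 10, 11, 91] [0.691 0.079 0.149] [0.679 0.07  0.142] [0.703 0.091 0.155]
red [16, 166, 26, 26, 546] [0.609 0.669 0.035] [0.577 0.634 0.   ] [0.646 0.717 0.043]
red [88, 287, 64, 62, 1666] [0.269 0.419 0.038] [0.191 0.341 0.031] [0.344 0.496 0.046]
[ 0.24490115 -0.60122199  0.24701237] [ 9.81347324e-01  1.92239466e-01 -2.79043746e-04 -1.15714383e-03] 0.017
```

View pics/st.png

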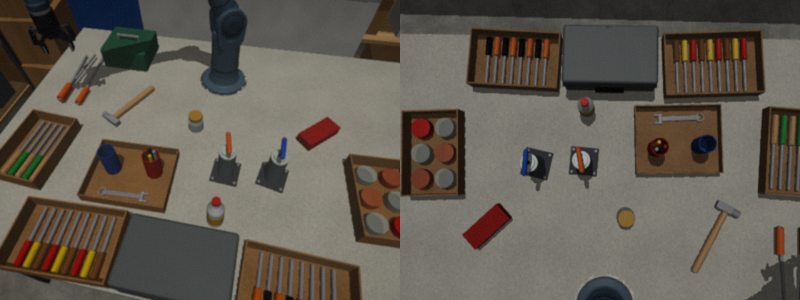

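```bash
python3 - <<'E'
from h import *
b=cap('top');a=cap('scene')
for c,x0,x1,y0,y1,f in((b,235,280,190,250,'ot'),(a,300,350,175,270,'os')):
    P=pts(c);h=hsv(c);m=cv2.inRange(h,(3,110,60),(22,255,255))>0
    m&=(P[...,2]>.165)&(abs(P[...,0]-.507)<.06)&(abs(P[...,1]-.087)<.06)
    v,u=np.nonzero(m);r=cv2.minAreaRect(np.stack([u,v],1).astype(np.float32))
    # rays onto the plane z=0.183
    d=np.stack([(u-c['cx'])/c['fx'],(v-c['cy'])/c['fy'],np.ones(len(u))],-1)@c['pose'][:3,:3].T
    o=c['pose'][:3,3];q=(o+d*((.186-o[2])/d[:,2])[:,None])[:,:2]
    (cx,cy),(w,l),an=cv2.minAreaRect(q.astype(np.float32))
    vx=cv2.fitLine(q.astype(np.float32),cv2.DIST_L2,0,.01,.01).ravel()
    print(f,'bar c',cx,cy,w,l,an,'yaw',np.arctan(vx[1]/vx[0]),'ptmean',q.mean(0),np.percentile(P[m][:,2],[5,50,95]))
P=pts(b);z=P[...,2]
for n,cen,lo,hi in(('tin',(.553,-.323),.095,.125),('tin2',(.55,-.19),.1,.15),('standtop',(.507,.087),.13,.16),('plate',(.507,.087),.003,.012)):
    R0=.05 if n!='plate' else .075
    m=(z>lo)&(z<hi)&(np.hypot(P[...,0]-cen[0],P[...,1]-cen[1])<R0)
    q=P[m]
    if len(q)>5:
        print(n,len(q),q.min(0).round(3),q.max(0).round(3),cv2.minEnclosingCircle(q[:,:2].astype(np.float32)),cv2.minAreaRect(q[:,:2].astype(np.float32)))
g=np.hstack([cv2.resize(b['frame'][130:270,320:520],(600,420))[:, :480],cv2.resize(b['frame'][190:260,225:290],(320,420))])[:,:,::-1]
cv2.imwrite('pics/z.png',g)
E
```

```text
ot bar c 0.5046766996383667 0.08631294965744019 0.08038633316755295 0.015462791547179222 11.723045349121094 yaw 0.20294438 ptmean [0.50383622 0.08575053] [0.18415219 0.18821603 0.19166602]
os bar c 0.506041407585144 0.08572043478488922 0.08385229110717773 0.015356902964413166 10.917901039123535 yaw 0.17429277 ptmean [0.50786413 0.08607965] [0.18358375 0.18820307 0.19097863]
tin 194 [ 0.538 -0.354  0.095] [ 0.597 -0.292  0.118] ((0.5685123205184937, -0.3232324421405792), 0.030911099165678024) ((0.5683013796806335, -0.3231945037841797), (0.05857504904270172, 0.059301044791936874), 40.18968963623047)
tin2 239 [ 0.525 -0.198  0.101] [ 0.584 -0.14   0.141] ((0.5551248788833618, -0.16865158081054688), 0.030068539083003998) ((0.5548288226127625, -0.16961167752742767), (0.057382386177778244, 0.0592120923101902), 84.90384674072266)
standtop 332 [0.476 0.057 0.13 ] [0.532 0.114 0.152] ((0.5036632418632507, 0.08601667732000351), 0.02975175715982914) ((0.5041590332984924, 0.0856127068400383), (0.05529940873384476, 0.05777600780129433), 2.1140239238739014)
plate 653 [0.434 0.018 0.003] [0.58  0.155 0.012] ((0.5078045129776001, 0.08673517405986786), 0.07387480139732361) ((0.5071569681167603, 0.08343905210494995), (0.12620176374912262, 0.14285054802894592), 67.08087921142578)
```

View pics/z.png

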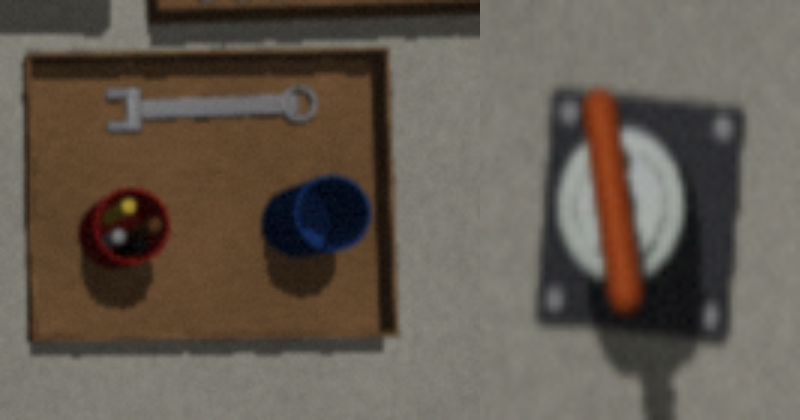

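>>> arm_command(
  motion=[
    [[0.4,-0.43,0],[0,0,0]],
    [[0.8,-0.86,0],[0,0,0]],
    [[0.93,-1.0,0],[0,0,0]],
  ],
  gripper=1,
)

```text
t: 0.57
tcp_pos: [0.2961, -0.4699, 0.2478]
eef_rot: [0.981, 0.195, 0.0, -0.001]
force: [-0.1, -0.2, 0.3]
gripper_width: 1.003
gripper_force: 0.0
```

>>> arm_command(
  motion=[
    [[0.4,-0.43,0],[0,0,0]],
    [[0.8,-0.86,0],[0,0,0]],
    [[0.93,-1.0,0],[0,0,0]],
  ],
)

```text
t: 0.95
tcp_pos: [0.3435, -0.3433, 0.2483]
eef_rot: [0.981, 0.195, 0.0, -0.0]
force: [1.2, -1.5, -0.0]
gripper_width: 1.003
gripper_force: 0.0
```

>>> arm_command(
  motion=[
    [[0.4,-0.43,0],[0,0,0]],
    [[0.8,-0.86,0],[0,0,0]],
    [[0.93,-1.0,0],[0,0,0]],
  ],
)

```text
t: 1.32
tcp_pos: [0.3917, -0.2164, 0.2486]
eef_rot: [0.981, 0.194, 0.0, 0.0]
force: [0.3, 0.2, 0.4]
gripper_width: 1.0
gripper_force: 0.0
```

>>> arm_command(
  motion=[
    [[0.4,-0.43,0],[0,0,0]],
    [[0.8,-0.86,0],[0,0,0]],
    [[0.93,-1.0,0],[0,0,0]],
  ],
)

```text
t: 1.7
tcp_pos: [0.4405, -0.0884, 0.2488]
eef_rot: [0.981, 0.194, 0.001, 0.0]
force: [-0.1, -1.2, -0.8]
gripper_width: 0.996
gripper_force: 0.0
```

>>> arm_command(
  motion=[
    [[0.4,-0.43,0],[0,0,0.1]],
    [[0.8,-0.86,0],[0,0,0.188]],
    [[0.93,-1.0,0],[0,0,0.188]],
    [[0.93,-1.0,0],[0,0,0.188]],
    [[0.93,-1.0,0],[0,0,0.188]],
  ],
)

```text
t: 2.33
tcp_pos: [0.4872, 0.0341, 0.248]
eef_rot: [0.996, 0.093, -0.0, 0.001]
force: [-0.2, -1.1, -0.1]
gripper_width: 0.994
gripper_force: 0.0
```

```bash
cat >> h.py <<'E'
def go(target,yaw=None):
    o=ctrl.observe();r=R.from_quat(o['eef_rot']);M=r.as_matrix()
    print('t',o['t'],'tcp',o['tcp_pos'].round(4),'xyaw',np.arctan2(M[1,0],M[0,0]).round(4),'z',M[:,2].round(4),'F',np.round(o['force'],1),'M',np.round(o['moment'],2),'w',o['gripper_width'],'j',np.round(o['joint_pos'],2))
    print('shift',(M.T@(np.array(target)-o['tcp_pos'])/.1).round(3))
    if yaw is not None:
        T=R.from_matrix(np.array([[np.cos(yaw),np.sin(yaw),0],[np.sin(yaw),-np.cos(yaw),0],[0,0,-1.]]))
        print('turn',((r.inv()*T).as_rotvec()/(np.pi/3)).round(3))
E
python3 -c "
from h import *
go((.5055,.086,.181),.19)
c=cap('wrist','w.png');P=pts(c);m=(cv2.inRange(hsv(c),(3,110,60),(22,255,255))>0)&(P[...,2]>.165)&(P[...,2]<.2)
q=P[m].astype(np.float32);print(len(q),cv2.minAreaRect(q[:,:2]),q[:,2].max(),q.mean(0))"
```

```text
t 2.325 tcp [0.4872 0.0341 0.248 ] xyaw 0.1868 z [-7.0e-04 -1.1e-03 -1.0e+00] F [-0.2 -1.1 -0.1] M [-0.05  0.06 -0.  ] w 0.9944289242383888 j [ 0.35  0.11 -0.53  1.95  0.06  1.09 -1.59]
shift [ 0.277 -0.476  0.669]
turn [ 0.001  0.001 -0.003]Traceback (most recent call last):
  File "<string>", line 5, in <module>
    q=P[m].astype(np.float32);print(len(q),cv2.minAreaRect(q[:,:2]),q[:,2].max(),q.mean(0))
                                           ~~~~~~~~~~~~~~~^^^^^^^^^
cv2.error: OpenCV(4.12.0) /io/opencv/modules/imgproc/src/convhull.cpp:143: error: (-215:Assertion failed) total >= 0 && (depth == CV_32F || depth == CV_32S) in function 'convexHull'
```

>>> arm_command(
  motion=[
    [[0.15,-0.25,0],[0,0,0]],
    [[0.28,-0.48,0],[0,0,0]],
    [[0.28,-0.48,0],[0,0,0]],
    [[0.28,-0.48,0],[0,0,0]],
  ],
)

```text
t: 2.88
tcp_pos: [0.5054, 0.0866, 0.248]
eef_rot: [0.996, 0.094, -0.0, 0.001]
force: [-0.6, -0.1, 0.8]
gripper_width: 1.003
gripper_force: 0.0
```

```bash
python3 -c "
from h import *
go((.5055,.086,.181),.19)
c=cap('wrist','w.png');P=pts(c);m=(cv2.inRange(hsv(c),(3,110,60),(22,255,255))>0)&(P[...,2]>.16)&(P[...,2]<.21)
q=P[m].astype(np.float32);print(len(q))
if len(q): print(cv2.minAreaRect(q[:,:2].copy()),q[:,2].max(),q.mean(0))"
```

```text
t 2.875 tcp [0.5054 0.0866 0.248 ] xyaw 0.1873 z [-8.0e-04 -1.4e-03 -1.0e+00] F [-0.6 -0.1  0.8] M [-0.01 -0.01 -0.01] w 1.0026268068685602 j [ 0.27  0.17 -0.57  1.9   0.1   1.1  -1.72]
shift [0.    0.005 0.67 ]
turn [ 0.001  0.001 -0.003]
3140
((0.5050053000450134, 0.0855475440621376), (0.08138066530227661, 0.014940425753593445), 10.879287719726562) 0.19182289 [0.5083501  0.08621696 0.18849172]
```

View pics/w.png

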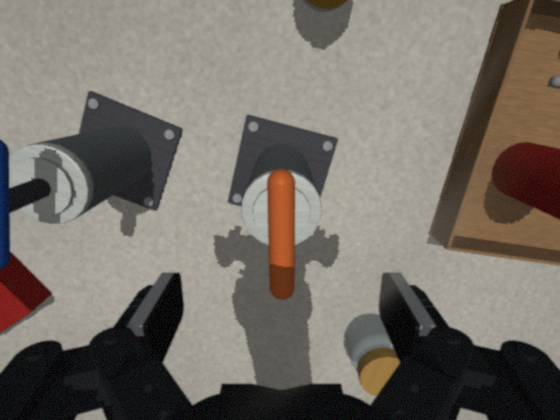

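>>> arm_command(
  motion=[
    [[0,0,0.25],[0,0,0]],
    [[0,0,0.5],[0,0,0]],
    [[0,0,0.67],[0,0,0]],
    [[0,0,0.67],[0,0,0]],
  ],
)

```text
t: 3.42
tcp_pos: [0.5044, 0.0877, 0.1799]
eef_rot: [0.996, 0.094, -0.002, 0.0]
force: [-0.2, 0.0, 0.2]
gripper_width: 0.997
gripper_force: 0.0
```

>>> arm_command(
  motion=[
    [[0,0,0],[0,0,0]],
    [[0,0,0],[0,0,0]],
    [[0,0,0],[0,0,0]],
    [[0,0,0],[0,0,0]],
    [[0,0,0],[0,0,0]],
  ],
  gripper=-1,
)

```text
t: 4.05
tcp_pos: [0.5062, 0.0887, 0.1819]
eef_rot: [0.996, 0.095, 0.001, 0.0]
force: [-0.5, -0.9, 3.0]
gripper_width: 0.166
gripper_force: 58.4
```

```bash
python3 -c "
from h import *
go((.5055,.086,.181),.19);print(ctrl.observe()['gripper_force'])"
```

```text
t 4.05 tcp [0.5062 0.0887 0.1819] xyaw 0.1897 z [ 1.1e-03 -4.0e-04 -1.0e+00] F [-0.5 -0.9  3. ] M [-0.16  0.07  0.01] w 0.16574691950282164 j [ 0.25  0.25 -0.56  1.96  0.16  0.97 -1.77]
shift [-0.012  0.025  0.009]
turn [ 0.001 -0.001 -0.   ]
58.37133449502289
```

>>> arm_command(
  motion=[
    [[0,0,-0.02],[0,0,0.15]],
    [[0,0,-0.02],[0,0,0.3]],
    [[0,0,-0.02],[0,0,0.3]],
  ],
)

```text
t: 4.42
tcp_pos: [0.5049, 0.089, 0.1825]
eef_rot: [0.998, -0.061, -0.001, 0.0]
force: [0.5, 0.1, -2.3]
gripper_width: 0.164
gripper_force: 58.4
```

```bash
python3 -c "
from h import *
go((.5055,.086,.183))"
```

```text
t 4.425 tcp [0.5049 0.089  0.1825] xyaw -0.1222 z [-1.6e-03 -1.0e-04 -1.0e+00] F [ 0.5  0.1 -2.3] M [ 0.02  0.02 -0.03] w 0.16434731907357478 j [ 0.21  0.24 -0.51  1.96  0.14  0.97 -2.07]
shift [ 0.01   0.029 -0.005]
```

>>> arm_command(
  motion=[
    [[0,0,0],[0,0,0.15]],
    [[0,0,0],[0,0,0.3]],
    [[0,0,0],[0,0,0.44]],
    [[0,0,0],[0,0,0.44]],
  ],
)

```text
t: 4.92
tcp_pos: [0.5052, 0.089, 0.1828]
eef_rot: [0.958, -0.286, -0.0, 0.0]
force: [-0.5, -0.9, -1.6]
gripper_width: 0.163
gripper_force: 58.4
```

>>> arm_command(
  motion=[
    [[0,0,-0.03],[0,0,0]],
    [[0,0,-0.05],[0,0,0]],
    [[0,0,-0.05],[0,0,0]],
  ],
)

```text
t: 5.3
tcp_pos: [0.5044, 0.089, 0.1867]
eef_rot: [0.958, -0.288, -0.001, 0.0]
force: [1.4, 1.4, -11.6]
gripper_width: 0.168
gripper_force: 58.7
```

```bash
python3 -c "
from h import *
go((.5055,.086,.183))"
```

```text
t 5.3 tcp [0.5044 0.089  0.1867] xyaw -0.5839 z [-2.6e-03  3.0e-04 -1.0e+00] F [  1.4   1.4 -11.6] M [ 0.29 -0.31 -0.07] w 0.16791134059417295 j [ 0.16  0.23 -0.45  1.96  0.12  0.98 -2.51]
shift [0.026 0.019 0.037]
```

>>> arm_command(
  motion=[
    [[0,0,0.04],[0,0,0]],
    [[0,0,0.04],[0,0,0.12]],
    [[0,0,0.04],[0,0,0.25]],
    [[0,0,0.04],[0,0,0.25]],
  ],
)

```text
t: 5.8
tcp_pos: [0.5068, 0.0889, 0.1855]
eef_rot: [0.912, -0.41, 0.001, -0.0]
force: [0.4, 0.2, -1.8]
gripper_width: 0.166
gripper_force: 59.7
```

>>> arm_command(
  motion=[
    [[0,0,-0.03],[0,0,0]],
    [[0,0,-0.05],[0,0,0]],
    [[0,0,-0.05],[0,0,0]],
  ],
)

```text
t: 6.18
tcp_pos: [0.5061, 0.0889, 0.1898]
eef_rot: [0.912, -0.411, 0.001, -0.0]
force: [0.3, 0.0, -1.3]
gripper_width: 0.165
gripper_force: 59.8
```

```bash
python3 -c "
from h import *
go((.5055,.086,.183))"
```

```text
t 6.175 tcp [0.5061 0.0889 0.1898] xyaw -0.8463 z [ 0.0012  0.     -1.    ] F [ 0.3  0.  -1.3] M [ 0.03 -0.17  0.02] w 0.16506458819627962 j [ 0.13  0.22 -0.42  1.96  0.11  0.98 -2.76]
shift [0.017 0.024 0.068]
```

>>> arm_command(
  motion=[
    [[0,0,-0.04],[0,0,0]],
    [[0,0,-0.08],[0,0,0]],
    [[0,0,-0.08],[0,0,0]],
  ],
)

```text
t: 6.55
tcp_pos: [0.5059, 0.089, 0.1979]
eef_rot: [0.912, -0.411, 0.0, -0.0]
force: [0.1, -0.4, -1.7]
gripper_width: 0.164
gripper_force: 59.8
```

```bash
python3 -c "
from h import *
go((.5055,.086,.34))"
```

```text
t 6.55 tcp [0.5059 0.089  0.1979] xyaw -0.8467 z [ 8.e-04  1.e-04 -1.e+00] F [ 0.1 -0.4 -1.7] M [-0.06 -0.12  0.02] w 0.16427034315352562 j [ 0.13  0.21 -0.42  1.95  0.1   1.   -2.76]
shift [ 0.02   0.022 -1.421]
```

>>> arm_command(
  motion=[
    [[0,0,-0.2],[0,0,0]],
    [[0,0,-0.45],[0,0,0]],
    [[0,0,-0.7],[0,0,0]],
    [[0,0,-0.8],[0,0,0]],
    [[0,0,-0.8],[0,0,0]],
  ],
)

```text
t: 7.18
tcp_pos: [0.5058, 0.0891, 0.2776]
eef_rot: [0.912, -0.411, 0.0, -0.0]
force: [0.6, 0.3, -2.4]
gripper_width: 0.169
gripper_force: 59.8
```

>>> arm_command(
  motion=[
    [[0,0,-0.25],[0,0,0]],
    [[0,0,-0.5],[0,0,0]],
    [[0,0,-0.68],[0,0,0]],
    [[0,0,-0.68],[0,0,0]],
  ],
)

```text
t: 7.68
tcp_pos: [0.5062, 0.0891, 0.346]
eef_rot: [0.912, -0.411, 0.001, -0.001]
force: [-0.2, 0.2, -3.0]
gripper_width: 0.167
gripper_force: 59.9
```

```bash
python3 -c "
from h import *
go((.5685,-.323,.345))
c=cap('scene','s2.png');cv2.imwrite('pics/s2c.png',cv2.resize(c['frame'][60:300,150:420],(675,600))[:,:,::-1])"
```

```text
t 7.675 tcp [0.5062 0.0891 0.346 ] xyaw -0.8468 z [ 1.9e-03  4.0e-04 -1.0e+00] F [-0.2  0.2 -3. ] M [-0.03 -0.01  0.01] w 0.1667956540130978 j [ 0.15  0.07 -0.42  1.78  0.03  1.29 -2.7 ]
shift [3.5   2.263 0.01 ]
```

View pics/s2c.png

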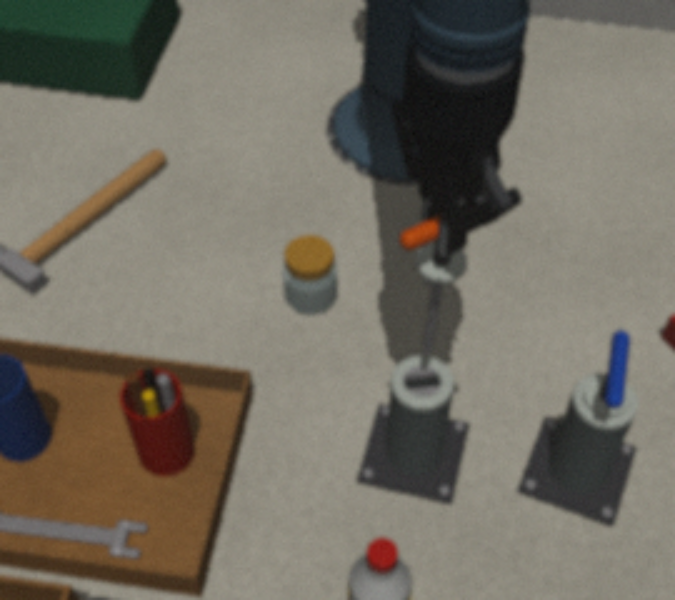

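>>> arm_command(
  motion=[
    [[0.2,0.13,0],[0,0,0]],
    [[0.54,0.35,0],[0,0,0]],
    [[0.87,0.57,0],[0,0,0]],
  ],
)

```text
t: 8.1
tcp_pos: [0.5197, -0.015, 0.3433]
eef_rot: [0.912, -0.41, -0.001, 0.001]
force: [0.9, 0.5, -2.4]
gripper_width: 0.164
gripper_force: 59.9
```

>>> arm_command(
  motion=[
    [[0.33,0.21,0],[0,0,0]],
    [[0.66,0.42,0],[0,0,0]],
    [[0.87,0.57,0],[0,0,0]],
  ],
)

```text
t: 8.48
tcp_pos: [0.5344, -0.1196, 0.343]
eef_rot: [0.911, -0.412, -0.002, 0.001]
force: [0.0, 0.5, -2.8]
gripper_width: 0.167
gripper_force: 59.9
```

>>> arm_command(
  motion=[
    [[0.33,0.21,0],[0,0,0]],
    [[0.66,0.42,0],[0,0,0]],
    [[0.87,0.57,0],[0,0,0]],
  ],
)

```text
t: 8.85
tcp_pos: [0.5492, -0.2223, 0.3428]
eef_rot: [0.911, -0.412, -0.002, 0.001]
force: [-0.4, -0.2, -1.8]
gripper_width: 0.161
gripper_force: 59.9
```

>>> arm_command(
  motion=[
    [[0.33,0.21,0],[0,0,0]],
    [[0.66,0.42,0],[0,0,0]],
    [[0.87,0.56,0],[0,0,0]],
    [[0.87,0.56,0],[0,0,0]],
    [[0.87,0.56,0],[0,0,0]],
  ],
)

```text
t: 9.48
tcp_pos: [0.5659, -0.3204, 0.3437]
eef_rot: [0.912, -0.41, -0.002, -0.001]
force: [0.0, 0.2, -2.6]
gripper_width: 0.162
gripper_force: 59.8
```

```bash
python3 - <<'E'
from h import *
go((.5685,-.323,.345))
c=cap('scene');P=pts(c);z=P[...,2]
m=(cv2.inRange(hsv(c),(95,80,15),(130,255,255))>0)&(np.hypot(P[...,0]-.5685,P[...,1]+.323)<.045)&(z>.1)&(z<.12)
q=P[m].astype(np.float32);print(len(q),cv2.minEnclosingCircle(q[:,:2].copy()))
w=cap('wrist');b=cap('top')
for k in(w,b):
    Q=pts(k);m=(abs(Q[...,2]-.112)<.006)&(np.hypot(Q[...,0]-.5685,Q[...,1]+.323)<.045);q=Q[m].astype(np.float32)
    if len(q)>5:print(len(q),cv2.minEnclosingCircle(q[:,:2].copy()))
# shaft points
for k in(c,w):
    Q=pts(k);m=(np.hypot(Q[...,0]-.5685,Q[...,1]+.323)<.03)&(Q[...,2]>.16)&(Q[...,2]<.29);q=Q[m]
    for lo in(.16,.19,.22,.25):
        s=q[(q[:,2]>lo)&(q[:,2]<lo+.03)]
        if len(s):print(lo,len(s),np.median(s,0).round(4))
print(c['pose'][:3,3])
v=np.hstack([cv2.resize(c['frame'][110:260,90:210],(320,400)),cv2.resize(w['frame'],(480,400))])
cv2.imwrite('pics/v.png',v[:,:,::-1])
E
```

```text
t 9.475 tcp [ 0.5659 -0.3204  0.3437] xyaw -0.8455 z [-0.0022  0.0027 -1.    ] F [ 0.   0.2 -2.6] M [ 0.03  0.02 -0.01] w 0.1617163823283656 j [ 0.55  0.33 -0.12  1.47  0.04  1.35 -1.99]
shift [ 0.037 -0.002 -0.013]
206 ((0.5685350894927979, -0.3234308362007141), 0.030828110873699188)
553 ((0.5682767629623413, -0.3248215913772583), 0.03003573790192604)
118 ((0.5669674873352051, -0.3240072727203369), 0.030896931886672974)
0.16 19 [ 0.5617 -0.3203  0.1828]
0.19 35 [ 0.5629 -0.3191  0.2066]
0.22 41 [ 0.5631 -0.318   0.2359]
0.25 47 [ 0.5644 -0.3173  0.2666]
0.16 41 [ 0.5628 -0.3253  0.1831]
0.19 120 [ 0.5636 -0.3248  0.2065]
0.22 63 [ 0.5633 -0.3248  0.2269]
[1.0385498  0.11439507 0.89424019]
```

View pics/v.png

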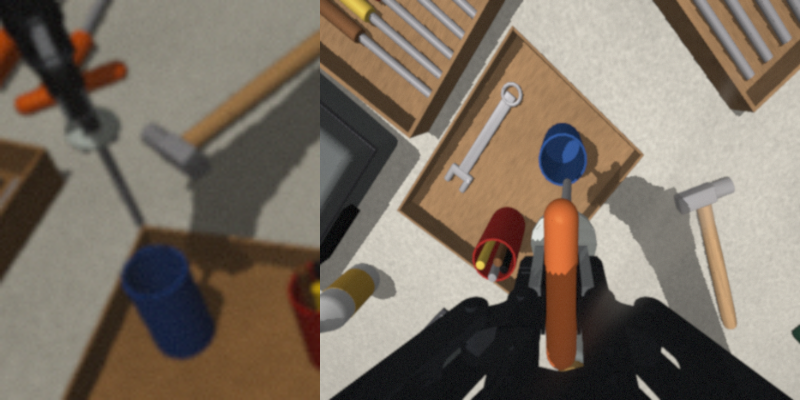

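>>> arm_command(
  motion=[
    [[0.06,-0.03,0],[0,0,0]],
    [[0.06,-0.03,0.2],[0,0,0]],
    [[0.06,-0.03,0.4],[0,0,0]],
    [[0.06,-0.03,0.6],[0,0,0]],
    [[0.06,-0.03,0.6],[0,0,0]],
  ],
)

```text
t: 10.25
tcp_pos: [0.5703, -0.3238, 0.2811]
eef_rot: [0.912, -0.411, -0.004, -0.0]
force: [-0.3, 0.1, -1.3]
gripper_width: 0.167
gripper_force: 59.8
```

```bash
python3 - <<'E'
from h import *
go((.572,-.3225,.184))
c=cap('scene');w=cap('wrist')
for k in(c,w):
    Q=pts(k);m=(np.hypot(Q[...,0]-.5685,Q[...,1]+.323)<.016)&(Q[...,2]>.12)&(Q[...,2]<.22);q=Q[m]
    for lo in(.12,.14,.16,.18):
        s=q[(q[:,2]>lo)&(q[:,2]<lo+.02)]
        if len(s):print(lo,len(s),np.median(s,0).round(4))
v=np.hstack([cv2.resize(c['frame'][110:260,90:210],(320,400)),cv2.resize(w['frame'],(480,400))])
cv2.imwrite('pics/v2.png',v[:,:,::-1])
E
```

```text
t 10.25 tcp [ 0.5703 -0.3238  0.2811] xyaw -0.8469 z [-0.0066  0.0033 -1.    ] F [-0.3  0.1 -1.3] M [-0.03  0.01  0.02] w 0.16708143609383427 j [ 0.55  0.38 -0.12  1.53  0.05  1.24 -2.  ]
shift [ 0.009 -0.024  0.971]
0.12 18 [ 0.5661 -0.3227  0.1297]
0.14 22 [ 0.5665 -0.322   0.1485]
0.16 23 [ 0.5672 -0.3218  0.1702]
0.18 22 [ 0.5679 -0.3211  0.1902]
0.12 68 [ 0.5678 -0.3297  0.1308]
0.14 81 [ 0.5683 -0.3294  0.1514]
0.16 59 [ 0.5682 -0.3291  0.1658]
```

View pics/v2.png

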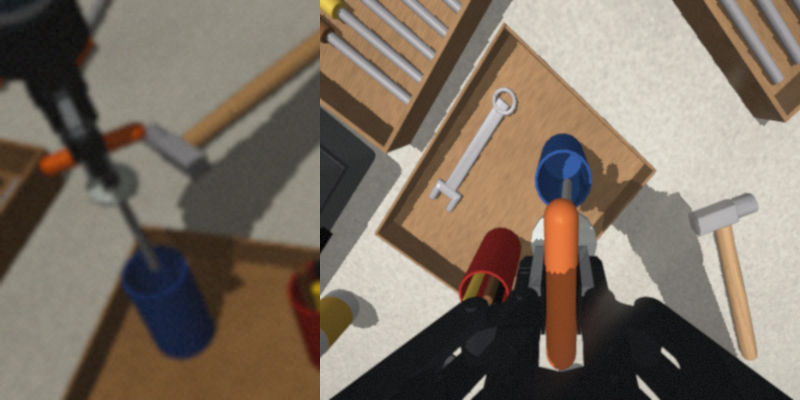

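>>> arm_command(
  motion=[
    [[0,0,0.2],[0,0,0]],
    [[0,0,0.4],[0,0,0]],
    [[0,0,0.6],[0,0,0]],
    [[0,0,0.8],[0,0,0]],
    [[0,0,0.88],[0,0,0]],
  ],
)

```text
t: 10.98
tcp_pos: [0.5711, -0.324, 0.1944]
eef_rot: [0.912, -0.411, -0.002, -0.0]
force: [-0.2, -0.4, -1.8]
gripper_width: 0.167
gripper_force: 59.8
```

>>> arm_command(
  motion=[
    [[0.08,0,-0.02],[0,-0.05,0]],
    [[0.16,0,-0.02],[0,-0.09,0]],
    [[0.24,0,-0.02],[0,-0.133,0]],
    [[0.24,0,-0.02],[0,-0.133,0]],
  ],
)

```text
t: 11.48
tcp_pos: [0.5888, -0.3442, 0.1989]
eef_rot: [0.909, -0.411, -0.063, -0.028]
force: [-0.5, 0.3, -2.0]
gripper_width: 0.164
gripper_force: 59.8
```

```bash
python3 -c "
from h import *
go((.572,-.3225,.182))
o=ctrl.observe();print(o['tcp_pos']+R.from_quat(o['eef_rot']).as_matrix()[:,2]*.171)"
```

```text
t 11.475 tcp [ 0.5888 -0.3442  0.1989] xyaw -0.8482 z [-0.0909  0.1028 -0.9905] F [-0.5  0.3 -2. ] M [-0.13 -0.1  -0.  ] w 0.16375325819424563 j [ 0.57  0.57 -0.12  1.44  0.01  1.27 -1.96]
shift [-0.248 -0.017  0.205]
[ 0.57323579 -0.32659051  0.02950647]
```

>>> arm_command(
  motion=[
    [[0.01,0,0.06],[0,0,0]],
    [[0.015,0,0.12],[0,0,0]],
    [[0.02,0,0.16],[0,0,0]],
    [[0.02,0,0.16],[0,0,0]],
  ],
)

```text
t: 11.98
tcp_pos: [0.5876, -0.3419, 0.1825]
eef_rot: [0.91, -0.41, -0.064, -0.029]
force: [0.6, 0.2, -2.0]
gripper_width: 0.167
gripper_force: 59.8
```

```bash
python3 -c "
from h import *
go((.572,-.3225,.182))
o=ctrl.observe();print(o['tcp_pos']+R.from_quat(o['eef_rot']).as_matrix()[:,2]*.171)"
```

```text
t 11.975 tcp [ 0.5876 -0.3419  0.1825] xyaw -0.8465 z [-0.0931  0.1046 -0.9901] F [ 0.6  0.2 -2. ] M [-0.1  -0.14 -0.03] w 0.16672019298249896 j [ 0.57  0.58 -0.12  1.46  0.01  1.24 -1.96]
shift [-0.246 -0.012  0.04 ]
[ 0.57164784 -0.32405303  0.01318536]
```

Descend in small steps until the force changes.

>>> arm_command(
  motion=[
    [[0,0,0.015],[0,0,0]],
    [[0.005,0,0.03],[0,0,0]],
    [[0.005,0,0.03],[0,0,0]],
  ],
)

```text
t: 12.35
tcp_pos: [0.5882, -0.3425, 0.1801]
eef_rot: [0.909, -0.41, -0.063, -0.029]
force: [-0.3, 0.3, -2.2]
gripper_width: 0.162
gripper_force: 59.8
```

>>> arm_command(
  motion=[
    [[0,0,0.015],[0,0,0]],
    [[0,0,0.015],[0,0,0]],
    [[0,0,0.015],[0,0,0]],
  ],
)

```text
t: 12.72
tcp_pos: [0.5883, -0.3426, 0.1795]
eef_rot: [0.91, -0.41, -0.063, -0.029]
force: [-0.4, 0.3, 2.0]
gripper_width: 0.168
gripper_force: 60.2
```

```bash
python3 - <<'E'
from h import *
go((.572,-.3225,.182))
o=ctrl.observe();print(o['tcp_pos']+R.from_quat(o['eef_rot']).as_matrix()[:,2]*.171)
c=cap('scene');w=cap('wrist')
v=np.hstack([cv2.resize(c['frame'][110:260,90:210],(320,400)),cv2.resize(w['frame'],(480,400))])
cv2.imwrite('pics/v3.png',v[:,:,::-1])
E
```

```text
t 12.725 tcp [ 0.5883 -0.3426  0.1795] xyaw -0.8469 z [-0.091   0.1034 -0.9905] F [-0.4  0.3  2. ] M [-0.03  0.05  0.02] w 0.16815086479319355 j [ 0.57  0.58 -0.12  1.46  0.02  1.23 -1.96]
shift [-0.26  -0.011  0.011]
[ 0.57276107 -0.32496737  0.01011965]
```

View pics/v3.png

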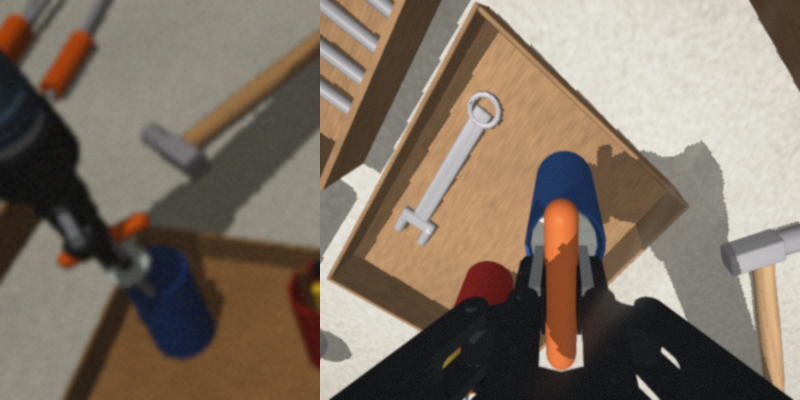

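>>> arm_command(
  motion=[
    [[0,0,0],[0,0,0]],
    [[0,0,0],[0,0,0]],
    [[0,0,0],[0,0,0]],
    [[0,0,0],[0,0,0]],
    [[0,0,0],[0,0,0]],
  ],
  gripper=-0.5,
)

```text
t: 13.45
tcp_pos: [0.588, -0.3423, 0.1785]
eef_rot: [0.91, -0.41, -0.064, -0.029]
force: [-0.6, 1.0, -0.4]
gripper_width: 0.25
gripper_force: 0.1
```

>>> arm_command(
  motion=[
    [[0,0,0],[0,0,0]],
    [[0,0,0],[0,0,0]],
    [[0,0,0],[0,0,0]],
    [[0,0,0],[0,0,0]],
    [[0,0,0],[0,0,0]],
  ],
  gripper=0.2,
)

```text
t: 14.08
tcp_pos: [0.588, -0.3423, 0.1786]
eef_rot: [0.91, -0.41, -0.063, -0.029]
force: [0.3, 0.4, 0.1]
gripper_width: 0.6
gripper_force: 0.1
```

```bash
python3 - <<'E'
from h import *
go((.572,-.3225,.182))
c=cap('scene');w=cap('wrist')
v=np.hstack([cv2.resize(c['frame'][110:260,90:210],(320,400)),cv2.resize(w['frame'],(480,400))])
cv2.imwrite('pics/v4.png',v[:,:,::-1])
E
```

```text
t 14.075 tcp [ 0.588  -0.3423  0.1786] xyaw -0.8466 z [-0.0919  0.104  -0.9903] F [0.3 0.4 0.1] M [-0.09 -0.1  -0.02] w 0.5998043186447961 j [ 0.57  0.58 -0.12  1.46  0.02  1.23 -1.96]
shift [-0.257 -0.011  0.002]
```

View pics/v4.png

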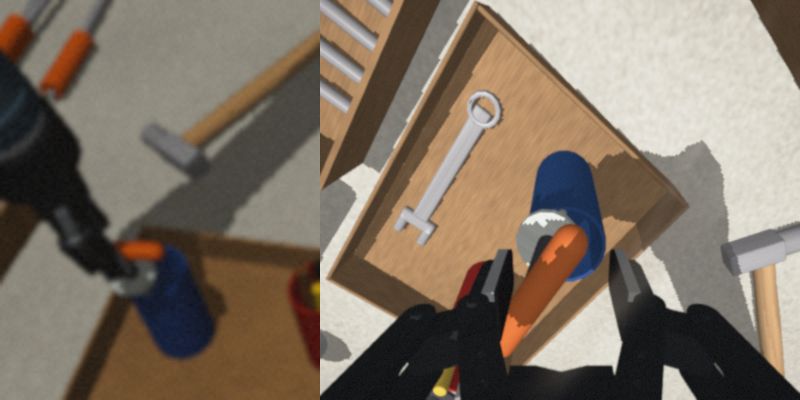

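>>> arm_command(
  motion=[
    [[0,0,0],[0,0,0]],
    [[0,0,0],[0,0,0]],
    [[0,0,-0.05],[0,0,0]],
    [[0,0,-0.15],[0,0,0]],
    [[0,0,-0.3],[0,0,0]],
  ],
  gripper=0.7,
)

```text
t: 14.8
tcp_pos: [0.5907, -0.3456, 0.2091]
eef_rot: [0.909, -0.41, -0.064, -0.029]
force: [-1.3, -0.4, -0.0]
gripper_width: 0.849
gripper_force: 0.0
```

>>> arm_command(
  motion=[
    [[0,0,-0.25],[0,0,0]],
    [[0,0,-0.5],[0,0,0]],
    [[0,0,-0.75],[0,0,0]],
    [[0,0,-1],[0,0,0]],
    [[0,0,-1],[0,0,0]],
  ],
)

```text
t: 15.42
tcp_pos: [0.6016, -0.357, 0.3117]
eef_rot: [0.91, -0.41, -0.06, -0.028]
force: [0.4, 0.2, -0.1]
gripper_width: 0.847
gripper_force: 0.0
```

```bash
python3 - <<'E'
from h import *
go((.572,-.3225,.182))
c=cap('scene');w=cap('wrist');b=cap('top')
for k in(c,w,b):
    Q=pts(k);h=hsv(k)
    m=(cv2.inRange(h,(95,80,15),(130,255,255))>0)&(abs(Q[...,2]-.112)<.008)&(np.hypot(Q[...,0]-.5685,Q[...,1]+.323)<.06);q=Q[m].astype(np.float32)
    if len(q)>5:print('tin',len(q),cv2.minEnclosingCircle(q[:,:2].copy()))
    m=(cv2.inRange(h,(3,110,60),(22,255,255))>0)&(Q[...,2]>.14)&(np.hypot(Q[...,0]-.5685,Q[...,1]+.323)<.1);q=Q[m]
    if len(q)>5:print('bar',len(q),q.mean(0),q.min(0),q.max(0))
v=np.hstack([cv2.resize(c['frame'][110:260,90:210],(320,400)),cv2.resize(w['frame'],(480,400))])
cv2.imwrite('pics/v5.png',v[:,:,::-1])
E
```

```text
t 15.425 tcp [ 0.6016 -0.357   0.3117] xyaw -0.8468 z [-0.0853  0.1003 -0.9913] F [ 0.4  0.2 -0.1] M [-0.11 -0.05  0.01] w 0.8474388621761301 j [ 0.57  0.52 -0.11  1.27  0.01  1.47 -1.95]
shift [-0.279 -0.003  1.346]
tin 105 ((0.5677807927131653, -0.3233010470867157), 0.030886180698871613)
bar 236 [ 0.60450307 -0.32087379  0.18752181] [ 0.55196697 -0.39105943  0.1737911 ] [ 0.66512296 -0.28184052  0.37394809]
tin 551 ((0.5685980916023254, -0.3254680037498474), 0.02970411628484726)
bar 1843 [ 0.60321122 -0.32842099  0.18381388] [ 0.59083397 -0.36596301  0.14107566] [ 0.6302117  -0.28472395  0.30060958]
tin 83 ((0.5676994919776917, -0.3223581612110138), 0.029243092983961105)
bar 239 [ 0.60142324 -0.32307479  0.19188105] [ 0.54860872 -0.39835776  0.17410322] [ 0.61107529 -0.28228199  0.46366445]
```

View pics/v5.png

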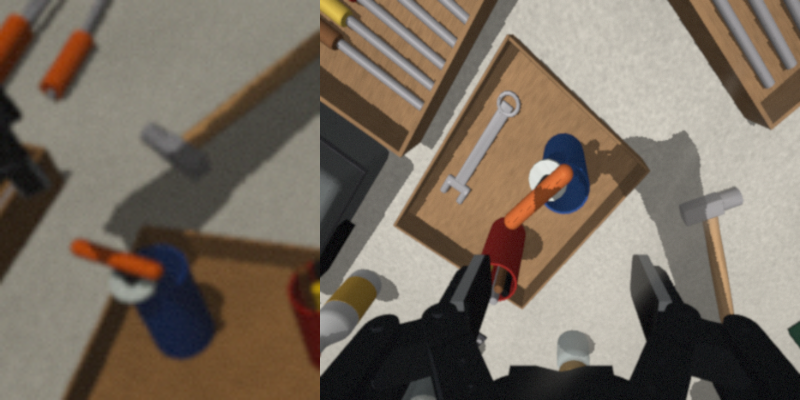

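```bash
python3 -c "
from h import *
print(ctrl.job_done())"
```

```text
the job is handed in; nothing more can be done
None
```

I found the unlocked angle about 1.04 rad from the start and pulled the orange spanner straight out. It now leans in the blue tin, with its tip set down on the bottom. The tin is still in its place, I didn't touch the red tin or the blue T-handle, and I handed the job in at about 15.6 s.

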